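Release the eccentric cam and push the vial carriage home

TASK

On the small vial reader, push the paddle of the cam lever round, from the side, until the low point of the round eccentric cam faces the carriage (the lever then points straight away from the carriage); only then push the carriage forward by its upright rear plate until it is fully home against the cam, and move clear. Push with the outside of the fingers only: do not grip the lever or the carriage, leave the vial standing in its pocket, and leave the glassware round about where it is.

Things in the scene. Friction and masses are not known exactly. Their poses are not given: they have to be found in the camera images.
- reader: Vial reader bolted to the bench: dark steel base plate 12 mm thick, x -130 to 105 mm, y -52 to 52 mm. Origin on the bench surface; +x is 'forward', the way the carriage is pushed, towards the cam; +y is its left, z up. Stands at any yaw with forward roughly to the robot's left.
- head_top (a point): Centre of the top of the white reader head, fixed on the right of the base plate: 50 mm (along x) x 58 mm, top 72 mm above the bench, 13.5 mm behind and 89 mm right of the reader's origin. A black lens tube, 22 mm thick, reaches from it 28 mm towards the carriage at height 58 mm.
- cam (a joint): Angle of the cam lever about its upright pivot (rad, positive anticlockwise from above). 0: lever straight forward (+x of the reader, away from the carriage), cam's low point facing the carriage. Starts at 1.2 to 2.1 (lever out to the reader's left); turns from -2.6 to 2.6 with no stop or detent at 0. Stays where left; takes some 3 N at the paddle.
- cam_axis (a point): Point on the cam's pivot axis, 50 mm above the bench, 55 mm forward of the reader's origin. The cam is a steel disc, radius 32 mm, 20 to 36 mm above the bench, centred 14 mm off the pivot towards the lever: rim 46 mm from the pivot on the lever's side (high), 18 mm opposite (low). The lever is a flat bar 16 mm wide on top, 36 to 44 mm above the bench, reaching 96 mm from the pivot.
- paddle_top (a point): Top centre of the upright black paddle at the lever's outer end, 86 mm above the bench and 82 mm from the pivot. The paddle is 14 mm thick (along the way it swings), 28 mm wide along the lever (68 to 96 mm from the pivot), and rises from 44 to 86 mm above the bench. Pressing on both its opposite faces at once counts as gripping.
- carriage (a joint): Forward travel of the carriage (m): starts at 0 (right back), drag about 2 N, stays where left. The cam stops its steel nose: after about 4 mm with the high point facing it, 18 mm with the lever square to the slide, 32 mm (fully home) with the low point facing it. Pushing the carriage does not turn the cam.
- plate_back (a point): Centre of the back face of the carriage's upright aluminium push plate, 48 mm above the bench; axes as the reader's. The plate is 90 mm wide, 8 mm thick, 12 to 60 mm above the bench; starts 83 mm behind the reader's origin. Push here, forward.
- block_top (a point): Centre of the top of the grey carriage block, 42 mm above the bench, on the axis of the vial's pocket; moves with the carriage. The block is 55 mm long (along the slide) and 90 mm wide and reaches from the push plate's front to 27.5 mm ahead of this point; a steel nose 40 mm wide reaches 25 mm on from its front, 20 to 36 mm above the bench. Pressing on plate and block at once counts as gripping.
- vial: Amber glass vial with a white cap, 22 mm across, 48 mm tall, loose in a pocket 18 mm deep in the block, 1.5 mm clear all round; top 72 mm above the bench, its axis 35.5 mm forward of the plate's back face. Origin: centre of its underside, which starts 24 mm above the bench.
- beaker: Loose glass beaker, 72 mm across, 90 mm tall, with rods standing in it up to 185 mm. Bystander. Origin: centre of its underside.
- bottle: Loose glass jar with a blue cap, 60 mm across, 110 mm tall. Bystander. Origin: centre of its underside.
- rack: Loose clear plastic test-tube rack, 50 x 126 mm (long along its y), 73 mm tall. Bystander. Origin: centre of its underside.

How it is judged:
On the way, in this order (a step that is already met when the one before it is completed fails the run):
1. the cam's low point faces the carriage (lever within 0.3 rad of straight forward) while the carriage is still back (value of joint cam between -0.3 and 0.3 rad and value of joint carriage below 0.012 m), for 0.2 s.
2. the carriage is pushed fully home (value of joint cam between -0.35 and 0.35 rad and value of joint carriage above 0.029 m), for 0.2 s.
At the end, for the whole second after the job is handed in: The lever is within 0.35 rad of straight forward, the carriage is at least 29 mm forward (32 mm is home) and at rest, and the vial stands upright (within 0.25 rad) in its pocket (all of step 2 and velocity of joint carriage below 0.005 m/s and velocity of joint cam between -0.05 and 0.05 rad/s and angle between vial's own z axis and vertical below 0.25 rad and height (world z) of vial below 0.032 m and x of vial in the frame of plate_back between 0.029 and 0.042 m); the robot touches nothing.
It fails at once if the carriage is pushed forward (over 12 mm) before the cam is turned to its low point (value of joint carriage above 0.012 m and not (value of joint cam between -0.45 and 0.45 rad)).
It fails at once if the lever's paddle is gripped (over 3 N on both halves) (contact force between the fingers and cam_c2 above 3 N and contact force between the fingers and cam_c3 above 3 N).
It fails at once if the carriage is gripped (over 3 N on plate and block at once) (contact force between the fingers and carriage_c1 above 3 N and (contact force between the fingers and carriage_c2 above 3 N or contact force between the fingers and carriage_c3 above 3 N or contact force between the fingers and carriage_c4 above 3 N or contact force between the fingers and carriage_c5 above 3 N)).
It fails at once if the vial is lifted (over 10 mm) or tipped (height (world z) of vial above 0.034 m or angle between vial's own z axis and vertical above 0.35 rad).
It fails at once if the beaker, bottle or rack is shoved (over 20 mm), lifted or tipped (distance of any of beaker, bottle, rack from where it was at the start of the episode above 0.02 m or angle between any of beaker, bottle, rack's own z axis and vertical above 0.3 rad).
It also fails if it takes over 58 s, if anything falls off the work surface, if the arm or the gripper's body presses on something with over 40 N, if the wrist force passes 120 N, or if a joint passes its speed limit or range.

ROBOT

A 7-joint arm with a two-finger parallel gripper is mounted at the origin on the work surface. World frame = base frame: x ahead of the robot, y to its left, z up, the work surface at z = 0. Lengths are in m, angles in rad, forces in N, time in s.
With the tool pointing down it reaches from about 0.35 to 0.775 m from the base axis. Payload 3.1 kg.
Tool frame: the origin (TCP) lies on the front face of the gripper's body, between the roots of the fingers; the fingertips stand 73 mm ahead of it and the grasp point (between the pads) lies 54 mm ahead of it (r.pinch_z is the z of the grasp point in the tool frame, in m); z points along the fingers, x is the direction in which the jaws open and shut, and the axes are right-handed (so a half turn about z gives the same grasp; the last joint's range is limited). The gripper opens to 85 mm and grips with 20 to 120 N. Pads are 22 mm wide; open, the fingers measure 114 mm over their backs; the gripper's body (76 mm by 85 mm) begins 54 mm behind the grasp point. The pads swing forward as they close: fully open they stand 13 mm farther back than shut.
Start: joints at [-1.295, 0.311, 0.014, 1.512, -0.004, 1.319, -0.027], TCP at [0.172, 0.522, 0.304] pointing down, gripper open.
Joint ranges: [-2.7, 2.7], [-0.3, 1.91], [-1.27, 1.3], [0.12, 2.57], [-1.44, 4.58], [0.2, 2.03], [-3.05, 3.05]. Speed limits (rad/s): [2.79, 2.79, 3.14, 3.14, 3.14, 3.14, 3.14].

INTERFACE

Orientations are given as a unit quaternion [w, x, y, z].
In Python, from plant import r gives the robot as it stands.
- The arm moves only by the tool jog_arm, never from a script. Its argument "plan" is a list of rows, each a list of 7 numbers: the turn, a rotation vector about the tool's x, y, z in rad, then the shift along the tool's x, y, z in mm, then the finger opening in mm, from 0 to 85.4. A call has exactly 5 rows; each row shifts and turns the commanded pose from where the row before left it, along the tool's axes as they then stand; what a row does not reach is not made up. A row lasts 1/10 s, in which the tool goes at most 50 mm and 8.59 degrees, less where a joint would pass 70% of its speed; a pose out of reach is approached as far as the arm can. A call with a gripper value outside its range is refused whole. The fingers move at their own pace and stop on an object; the grip force is fixed at half the most. Time passes only in rows, so rows that do not move let the fingers close, or fill a call up. It gives the time, the measured TCP pose, the force and the opening at its end, in the units of the state.
- r.sense(): the state, without advancing time (a new reading comes with each control period).
- r.camera(name): name is "scene" or "top"; returns (picture, depth): 480x640x3 uint8, blue, green, red; 480x640 float32, m along the optical axis (not along the pixel's ray), 0 where there is no reading.
- r.camera_params(name): a dict with "fx", "fy", "cx", "cy" (pixels), "cam_to_world" (4x4, takes a point from camera to world coordinates). Camera axes: x right, y down, z forward; pixel columns grow to the right and rows downward; lengths in m; the calibration is good to about 2 mm. A picture is of the moment at which its call begins. camera_params takes no time and is no camera call.
- r.hand_in(): hands the job in, once; it reports no verdict.
Trained networks look in the newest picture that a camera, given by its name, has taken for a name from the list of things; names that differ only in an ending like _2 or _b are one class to them, and where a whole thing is asked for, a point or a joint stands for the part that bears it (a point fixed in the world has none). Each returns a list of dicts, best first, with "confidence" (0 to 1); they miss things now and then, are a little off and sometimes report something else, mostly with a low value. They report only what shows in the picture. A call takes as long as a camera call.
- r.outline_of(camera, target): "pixels" (480x640 bool, what is visible of it) and "centre" ([column, row] in pixels, amid what is visible of it).
The state is a dict: "time": time; "joint_positions": joint angles; "joint_velocities": joint speeds; "joint_efforts": joint torques, N m; "tcp_pos": TCP position; "tool_rot": TCP orientation; "wrist_force": force on the tool from outside, world axes, zero at the start; "torque": the same for the moment, N m; "width": finger opening in m.
Only numpy, scipy, OpenCV 4.12 (cv2) and the standard library are available. Lean on these libraries where they do the work, as an engineer would, in place of code of your own. Each camera call takes 0.05 s, during which the arm holds its last target.

## Working session

There is one attempt and no reset: what is moved stays moved. The work goes in short steps, Python scripts to look and compute and a tool call to move; the robot and the scene stay as the last step left them, time stands still between calls to the robot, and variables do not carry over. Pictures are saved under pics/ and viewed, and the job is handed in when it is done.

Besides the shell and the picture viewer there is one more tool, called after ">>>" in YAML: its name, and indented under it one key for each argument. jog_arm: Moves the arm, as the interface text tells. Its arguments: {"type":"object","properties":{"plan":{"type":"array"}},"required":["plan"]}

```bash
mkdir -p pics; ls; python3 - <<'E'
from plant import r
import cv2,numpy as np
np.set_printoptions(precision=4,suppress=True)
s=r.sense();print({k:s[k] for k in('time','tcp_pos','tool_rot','wrist_force','width')})
for c in('scene','top'):
    im,d=r.camera(c);cv2.imwrite(f'pics/{c}0.png',im);p=r.camera_params(c);print(c,p)
    for t in('reader','head_top','cam','paddle_top','carriage','plate_back','block_top','vial','beaker','bottle','rack'):
        try:
            o=r.outline_of(c,t)
            print(t,[(round(x['confidence'],2),x['centre'],int(x['pixels'].sum())) for x in o[:2]])
        except Exception as e: print(t,e)
print(r.sense()['time'])
E
```

```text
pics
{'time': 0.0, 'tcp_pos': array([0.1717, 0.5219, 0.3028]), 'tool_rot': array([ 0.0007,  0.8101,  0.5864, -0.0009]), 'wrist_force': array([ 0.0725,  0.4461, -0.1072]), 'width': 0.08561588338081412}
scene {'fx': 454.47383331427955, 'fy': 454.47383331427955, 'cx': 327.6913581319136, 'cy': 240.42625384440208, 'cam_to_world': array([[ 0.2908,  0.7463, -0.5987,  1.0657],
       [ 0.9567, -0.2181,  0.1929, -0.132 ],
       [ 0.0134, -0.6288, -0.7774,  0.7098],
       [ 0.    ,  0.    ,  0.    ,  1.    ]])}
reader [(0.71, [252.6, 271.9], 8277)]
head_top [(0.63, [253.5, 271.8], 8510)]
cam [(0.73, [296.6, 256.3], 1171)]
paddle_top [(0.95, [293.3, 256.8], 1273)]
carriage [(0.62, [232.6, 254.6], 1643)]
plate_back [(0.61, [235.5, 259.2], 1631)]
block_top [(0.76, [233.9, 252.6], 1605)]
vial [(0.56, [237.3, 251.0], 218)]
beaker [(0.86, [423.5, 248.8], 2386)]
bottle [(0.64, [232.4, 253.9], 1691), (0.57, [116.8, 252.5], 2085)]
rack [(0.92, [371.4, 350.2], 2900)]
top {'fx': 526.3340575848297, 'fy': 526.3340575848297, 'cx': 327.1907734826254, 'cy': 237.80380172103, 'cam_to_world': array([[ 0.0295, -0.9983,  0.0499,  0.515 ],
       [-0.9988, -0.0314, -0.0366,  0.027 ],
       [ 0.0382, -0.0488, -0.9981,  1.0646],
       [ 0.    ,  0.    ,  0.    ,  1.    ]])}
reader [(0.67, [378.6, 242.2], 7910)]
head_top [(0.58, [379.8, 239.3], 8122)]
cam [(0.86, [340.6, 240.8], 1069)]
paddle_top [(0.84, [336.2, 241.8], 981)]
carriage [(0.89, [385.1, 254.3], 1708)]
plate_back [(0.56, [386.5, 253.4], 1747)]
block_top [(0.67, [388.0, 255.6], 1779), (0.31, [388.7, 258.0], 137)]
vial [(0.65, [389.0, 259.9], 121)]
beaker [(0.97, [222.4, 197.9], 1333), (0.19, [338.3, 240.7], 1031)]
bottle [(0.91, [496.7, 284.9], 1243)]
rack [(0.77, [304.6, 128.6], 2014), (0.2, [387.5, 250.9], 1789)]
1.2
```

```bash
python3 - <<'E'
import cv2
im=cv2.imread('pics/top0.png');c=im[90:390,180:560];cv2.imwrite('pics/top0c.png',cv2.resize(c,None,fx=2,fy=2))
E
```

```text
(no output)
```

View pics/top0c.png

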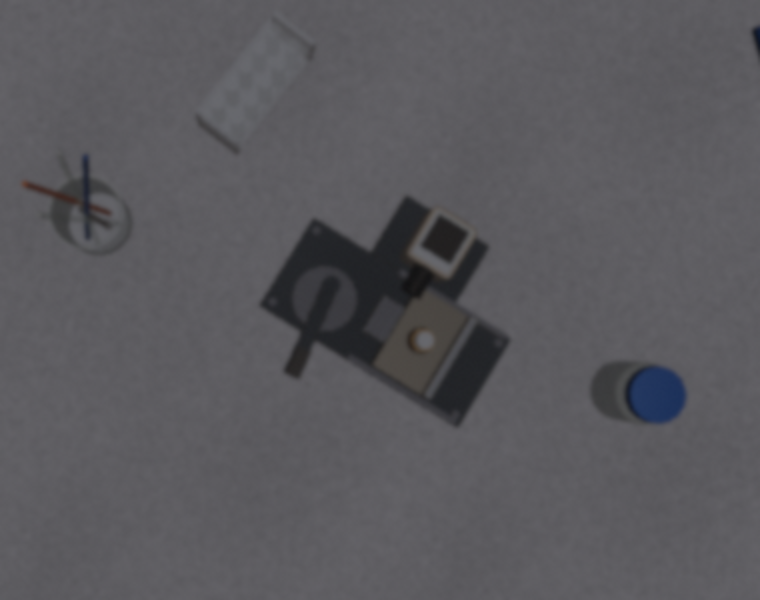

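View pics/scene0.png

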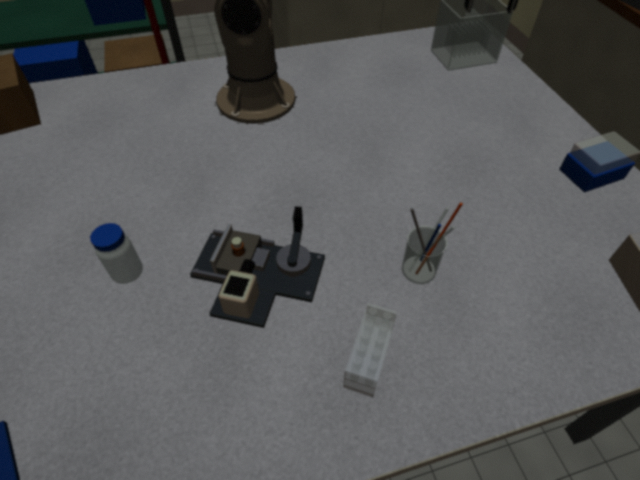

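The top view shows the base plate corners at crop pixels (314,219), (262,303), (459,426) and (508,340). The paddle is at about (292,372), the push plate at (450,357) and the vial at (424,340). In the scene view the paddle is upright at (297,218).

```bash
cat > h.py <<'E'
from plant import r
import cv2,numpy as np
np.set_printoptions(precision=4,suppress=True)
def bp(cam,uv,z):
    p=r.camera_params(cam);T=p['cam_to_world']
    d=T[:3,:3]@np.array([(uv[0]-p['cx'])/p['fx'],(uv[1]-p['cy'])/p['fy'],1]);o=T[:3,3]
    return o+d*(z-o[2])/d[2]
def proj(cam,P):
    p=r.camera_params(cam);T=p['cam_to_world'];q=T[:3,:3].T@(np.array(P)-T[:3,3])
    return np.array([p['fx']*q[0]/q[2]+p['cx'],p['fy']*q[1]/q[2]+p['cy']])
E
python3 - <<'E'
from h import *
c=lambda u,v:(u/2+180,v/2+90)
P=np.array([bp('top',c(*q),.012)[:2] for q in((314,219),(262,303),(459,426),(508,340))])  # FR? FL, BL, BR
print(P); print([np.linalg.norm(P[i]-P[(i+1)%4]) for i in range(4)])
L=np.array([[.105,-.052],[.105,.052],[-.13,.052],[-.13,-.052]])
a=L-L.mean(0);b=P-P.mean(0)
th=np.arctan2((a[:,0]*b[:,1]-a[:,1]*b[:,0]).sum(),(a*b).sum())
R=np.array([[np.cos(th),-np.sin(th)],[np.sin(th),np.cos(th)]]);o=P.mean(0)-R@L.mean(0)
print('yaw',th,'o',o,'res',(R@L.T).T+o-P)
loc=lambda uv,z:R.T@(bp('top',uv,z)[:2]-o)
print('head',loc(c(445,240),.072)); 
im,d=r.camera('top')
for n,z in(('paddle_top',.07),('vial',.072),('block_top',.042)):
    m=r.outline_of('top',n)[0]; print(n,loc(m['centre'],z))
print('padtip',loc(c(292,374),.08),'vial',loc(c(424,340),.072),'plate',loc(c(452,357),.06))
print('pivotw',o+R@[.055,0])
for n,z in(('bottle',.11),('beaker',.06),('rack',.07)):
    print(n,bp('top',r.outline_of('top',n)[0]['centre'],z))
np.save('pose.npy',[o[0],o[1],th])
p=r.camera_params('top');T=p['cam_to_world']
m=r.outline_of('top','paddle_top')[0]['pixels'];v,u=np.nonzero(m&(d>0));z=d[v,u]
W=(T[:3,:3]@np.stack([(u-p['cx'])/p['fx']*z,(v-p['cy'])/p['fy']*z,z])).T+T[:3,3]
k=W[:,2]>.07;print('paddle pts',k.sum(),W[k].mean(0) if k.any() else W[:,2].max(),)
if k.any():
  q=R.T@(W[k].mean(0)[:2]-o)-[.055,0];print(q,np.hypot(*q),np.arctan2(q[1],q[0]))
E
```

```text
[[ 0.6455 -0.0291]
 [ 0.5593  0.0205]
 [ 0.4422 -0.1805]
 [ 0.5297 -0.2283]]
[np.float64(0.09945163029770909), np.float64(0.23262509666600586), np.float64(0.09974009247023877), np.float64(0.23034428002893034)]
yaw 1.0462737281272583 o [ 0.5504 -0.0935] res [[ 0.0025  0.0004]
 [-0.0013  0.0029]
 [-0.0019  0.0005]
 [ 0.0006 -0.0038]]
head [-0.0141 -0.0911]
paddle_top [0.0598 0.0254]
vial [-0.0427  0.0009]
block_top [-0.0402 -0.0052]
padtip [0.0433 0.0937] vial [-0.0466  0.0007] plate [-0.0797 -0.0007]
pivotw [ 0.578  -0.0459]
bottle [ 0.4861 -0.3221  0.11  ]
beaker [0.6418 0.1873 0.06  ]
rack [0.7703 0.0384 0.07  ]
paddle pts 105 [ 0.5037 -0.0137  0.0861]
[-0.0093  0.0804] 0.08095612735060156 1.6856072558301447
```

The pose fit is consistent. Yaw is 1.046, the head and vial positions match, and the cam angle is about 1.69 with the paddle at r = 81 mm and z = 86 mm. Next I'll write a row planner to turn goals into tool-axis moves.

```bash
cat > pl.py <<'E'
from h import *
from scipy.spatial.transform import Rotation as Ro
o=np.load('pose.npy')[:2];th=float(np.load('pose.npy')[2])
c,s=np.cos(th),np.sin(th);R=np.array([[c,-s],[s,c]]);PIV=o+R@[.055,0]
def pose():
    S=r.sense();q=S['tool_rot'];return np.array(S['tcp_pos']),Ro.from_quat([q[1],q[2],q[3],q[0]]),S
def down(ya):  # tool z down, tool y at world angle ya
    y=np.array([np.cos(ya),np.sin(ya),0]);z=np.array([0,0,-1.]);x=np.cross(y,z)
    return Ro.from_matrix(np.stack([x,y,z],1))
def rows(P,Q,goals):
    """goals: list of (pos,yangle); prints rows"""
    out=[]
    for g,ya in goals:
        G=down(ya)
        d=np.round(Q.inv().apply(np.array(g)-P)*1000,0);w=np.round((Q.inv()*G).as_rotvec(),2)
        out.append([float(v) for v in w]+[float(v) for v in d]+[0])
        P=P+Q.apply(d/1000);Q=Q*Ro.from_rotvec(w)
    for i,x in enumerate(out):
        print(x, '' if (i+1)%5 else '\n')
    print('end',P)
def lin(P,ya0,g,ya1,n): return [(P+(np.array(g)-P)*k/n,ya0+(ya1-ya0)*k/n) for k in range(1,n+1)]
def lever(phi,off,rad=.082,z=.128):
    """finger centre at offset off on CCW side; phi = cam angle"""
    a=phi+th;e=np.array([np.cos(a),np.sin(a)]);t=np.array([-e[1],e[0]])
    p=PIV+rad*e+off*t; return np.array([p[0],p[1],z]),a-np.pi/2+np.pi-2*np.pi
E
python3 - <<'E'
from pl import *
P,Q,S=pose()
y=Q.as_matrix()[:,1];ya=np.arctan2(y[1],y[0]);print(ya,Q.as_matrix()[:,2])
g,yb=lever(1.69,.042,z=.28);print(g,yb)
rows(P,Q,lin(P,ya,g,yb,20))
E
```

```text
-0.3176906815725494 [ 0.  0. -1.]
[ 0.486  -0.0522  0.28  ] -1.976115252257431
[0.0, -0.0, 0.08, -22.0, 24.0, 1.0, 0] 
[0.0, -0.0, 0.09, -21.0, 26.0, 1.0, 0] 
[-0.0, -0.0, 0.08, -18.0, 27.0, 2.0, 0] 
[-0.0, -0.0, 0.08, -16.0, 29.0, 1.0, 0] 
[-0.0, -0.0, 0.08, -13.0, 29.0, 1.0, 0] 

[-0.0, -0.0, 0.09, -11.0, 31.0, 1.0, 0] 
[-0.0, -0.0, 0.08, -8.0, 32.0, 1.0, 0] 
[-0.0, -0.0, 0.08, -6.0, 32.0, 2.0, 0] 
[-0.0, -0.0, 0.09, -3.0, 33.0, 1.0, 0] 
[-0.0, -0.0, 0.08, -0.0, 33.0, 1.0, 0] 

[-0.0, -0.0, 0.08, 2.0, 32.0, 1.0, 0] 
[-0.0, -0.0, 0.09, 6.0, 33.0, 1.0, 0] 
[-0.0, -0.0, 0.08, 8.0, 31.0, 2.0, 0] 
[-0.0, -0.0, 0.08, 10.0, 31.0, 1.0, 0] 
[-0.0, -0.0, 0.08, 13.0, 30.0, 1.0, 0] 

[-0.0, -0.0, 0.09, 16.0, 29.0, 1.0, 0] 
[-0.0, -0.0, 0.08, 17.0, 28.0, 1.0, 0] 
[-0.0, -0.0, 0.08, 20.0, 26.0, 2.0, 0] 
[-0.0, -0.0, 0.09, 22.0, 24.0, 1.0, 0] 
[-0.0, -0.0, 0.08, 25.0, 22.0, 1.0, 0] 

end [ 0.4865 -0.0523  0.2799]
```

>>> jog_arm:
  plan:
    - [0,0,0.08,-22,24,1,0]
    - [0,0,0.09,-21,26,1,0]
    - [0,0,0.08,-18,27,2,0]
    - [0,0,0.08,-16,29,1,0]
    - [0,0,0.08,-13,29,1,0]

```text
time: 2.1
tcp_pos: [0.2508, 0.3778, 0.2979]
tool_rot: [-0.0, 0.913, 0.408, 0.0]
wrist_force: [1.0, -1.1, -0.2]
width: 0.0122
```

>>> jog_arm:
  plan:
    - [0,0,0.09,-11,31,1,0]
    - [0,0,0.08,-8,32,1,0]
    - [0,0,0.08,-6,32,2,0]
    - [0,0,0.09,-3,33,1,0]
    - [0,0,0.08,0,33,1,0]

```text
time: 2.6
tcp_pos: [0.3296, 0.2335, 0.2921]
tool_rot: [-0.0, 0.978, 0.208, 0.0]
wrist_force: [0.1, 0.3, -0.4]
width: 0.0002
```

>>> jog_arm:
  plan:
    - [0,0,0.08,2,32,1,0]
    - [0,0,0.09,6,33,1,0]
    - [0,0,0.08,8,31,2,0]
    - [0,0,0.08,10,31,1,0]
    - [0,0,0.08,13,30,1,0]

```text
time: 3.1
tcp_pos: [0.4077, 0.0907, 0.2861]
tool_rot: [-0.0, 1.0, 0.005, 0.0]
wrist_force: [1.2, 0.2, 1.2]
width: -0.0001
```

>>> jog_arm:
  plan:
    - [0,0,0.09,16,29,1,0]
    - [0,0,0.08,17,28,1,0]
    - [0,0,0.08,20,26,2,0]
    - [0,0,0.09,22,24,1,0]
    - [0,0,0.08,25,22,1,0]

```text
time: 3.6
tcp_pos: [0.487, -0.0533, 0.2801]
tool_rot: [-0.0, 0.979, -0.203, 0.0]
wrist_force: [0.2, -0.6, 0.8]
width: -0.0001
```

>>> jog_arm:
  plan:
    - [0,0,0,0,0,30,0]
    - [0,0,0,0,0,35,0]
    - [0,0,0,0,0,35,0]
    - [0,0,0,0,0,30,0]
    - [0,0,0,0,0,20,0]

```text
time: 4.1
tcp_pos: [0.4854, -0.0519, 0.1278]
tool_rot: [0.0, 0.979, -0.202, -0.001]
wrist_force: [0.5, 0.4, -0.0]
width: -0.0003
```

```bash
python3 - <<'E'
from pl import *
im,d=r.camera('scene');a=cv2.resize(im[140:340,140:400],None,fx=3,fy=3);cv2.imwrite('pics/s1.png',a)
P,Q,S=pose();print(P,S['wrist_force'])
print(lever(1.69,.02))
print(proj('scene',P+[0,0,-.073]))
E
```

```text
[ 0.4837 -0.0516  0.1255] [-0.9159  0.5005 -1.5657]
(array([ 0.4947, -0.032 ,  0.128 ]), -1.976115252257431)
[275.1396 220.3864]
```

View pics/s1.png

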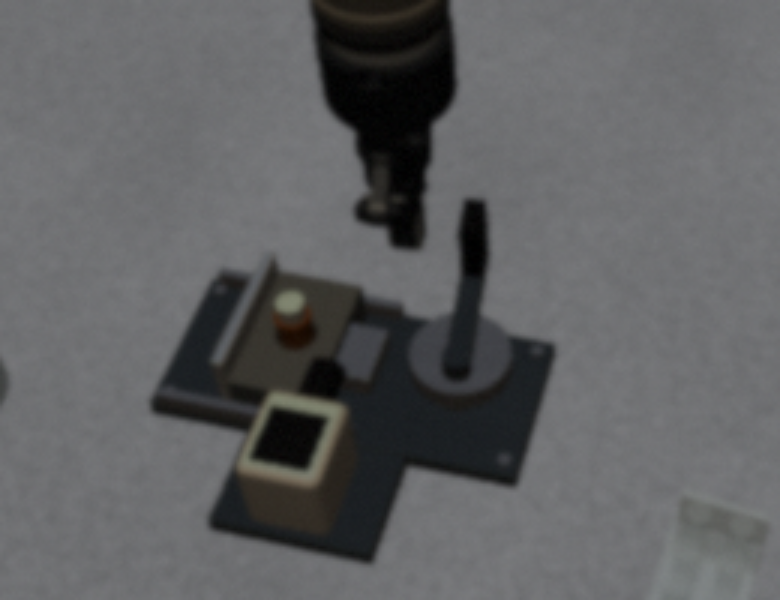

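The closed fingers are at crop pixel (405,243), beside the paddle at (473,235) on the correct (anticlockwise) side. Next I'll plan the sweep.

```bash
python3 - <<'E'
from pl import *
P,Q,S=pose();print(P)
G=[lever(1.69,.042-.006*k) for k in range(1,5)]
for k in range(1,22): G.append(lever(1.69-1.54*k/21,.018))
rows(P,Q,G)
E
```

```text
[ 0.4837 -0.0516  0.1255]
[0.0, 0.01, -0.0, 2.0, -6.0, -3.0, 0] 
[0.0, -0.0, -0.0, 0.0, -6.0, 0.0, 0] 
[0.0, -0.0, -0.0, 0.0, -6.0, 0.0, 0] 
[0.0, -0.0, -0.0, 0.0, -6.0, 0.0, 0] 
[0.0, -0.0, 0.07, -1.0, -6.0, 0.0, 0] 

[0.0, -0.0, 0.08, -1.0, -7.0, 0.0, 0] 
[0.0, -0.0, 0.07, -1.0, -6.0, 0.0, 0] 
[0.0, -0.0, 0.07, -1.0, -6.0, 0.0, 0] 
[0.0, -0.0, 0.08, -1.0, -6.0, 0.0, 0] 
[0.0, -0.0, 0.07, -1.0, -6.0, 0.0, 0] 

[0.0, -0.0, 0.07, -1.0, -6.0, 0.0, 0] 
[0.0, -0.0, 0.08, -1.0, -6.0, 0.0, 0] 
[0.0, -0.0, 0.07, -1.0, -6.0, 0.0, 0] 
[0.0, -0.0, 0.07, -2.0, -6.0, 0.0, 0] 
[0.0, -0.0, 0.08, -1.0, -6.0, 0.0, 0] 

[-0.0, -0.0, 0.07, -1.0, -6.0, 0.0, 0] 
[-0.0, -0.0, 0.07, -1.0, -6.0, 0.0, 0] 
[-0.0, -0.0, 0.08, -1.0, -6.0, 0.0, 0] 
[-0.0, -0.0, 0.07, -1.0, -6.0, 0.0, 0] 
[-0.0, -0.0, 0.07, -1.0, -6.0, 0.0, 0] 

[-0.0, -0.0, 0.08, -1.0, -6.0, 0.0, 0] 
[-0.0, -0.0, 0.07, -2.0, -6.0, 0.0, 0] 
[-0.0, -0.0, 0.07, -1.0, -6.0, 0.0, 0] 
[-0.0, -0.0, 0.08, -1.0, -7.0, 0.0, 0] 
[-0.0, -0.0, 0.07, -1.0, -6.0, 0.0, 0] 

end [0.5917 0.037  0.1283]
```

>>> jog_arm:
  plan:
    - [0,0,0,1,-6,0,0]
    - [0,0,0,0,-6,0,0]
    - [0,0,0,0,-6,0,0]
    - [0,0,0,0,-6,0,0]
    - [0,0,0.07,-1,-6,0,0]

```text
time: 4.65
tcp_pos: [0.499, -0.0252, 0.131]
tool_rot: [0.0, 0.972, -0.237, 0.001]
wrist_force: [-1.0, -2.9, 2.4]
width: 0.0003
```

>>> jog_arm:
  plan:
    - [0,0,0.08,-1,-7,0,0]
    - [0,0,0.07,-1,-6,0,0]
    - [0,0,0.07,-1,-6,0,0]
    - [0,0,0.08,-1,-6,0,0]
    - [0,0,0.07,-1,-6,0,0]

```text
time: 5.15
tcp_pos: [0.5121, 0.0029, 0.1307]
tool_rot: [0.0, 0.911, -0.412, -0.0]
wrist_force: [-2.9, -1.7, 2.0]
width: -0.0
```

```bash
python3 - <<'E'
from pl import *
im,d=r.camera('scene');a=cv2.resize(im[140:340,140:400],None,fx=3,fy=3);cv2.imwrite('pics/s2.png',a)
P,Q,S=pose();print(P,S['wrist_force'],lever(1.69-1.54*6/21,.018),Q.as_matrix()[:,1:])
E
```

```text
[0.513  0.004  0.1306] [-1.4765 -1.7775  1.8266] (array([0.5101, 0.0035, 0.128 ]), -2.4161152522574314) [[-0.7513  0.0007]
 [-0.66   -0.0006]
 [-0.0001 -1.    ]]
```

View pics/s2.png

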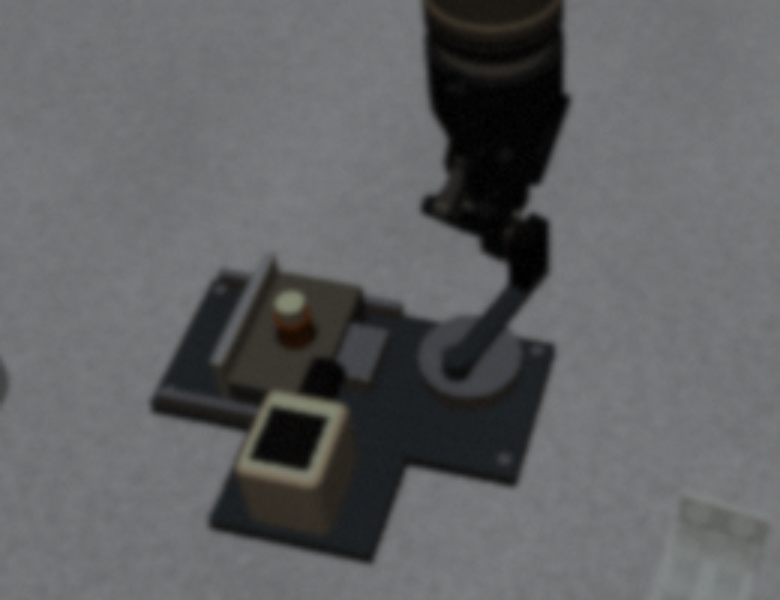

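The lever is turning. The paddle is now at crop pixel (530,250) with the fingers at its side, and the force is about 3 N. I'll continue the sweep.

>>> jog_arm:
  plan:
    - [0,0,0.07,-1,-6,0,0]
    - [0,0,0.08,-1,-6,0,0]
    - [0,0,0.07,-1,-6,0,0]
    - [0,0,0.07,-2,-6,0,0]
    - [0,0,0.08,-1,-6,0,0]

```text
time: 5.7
tcp_pos: [0.5337, 0.0238, 0.1304]
tool_rot: [0.001, 0.82, -0.572, -0.0]
wrist_force: [-3.4, -2.3, 0.5]
width: 0.0001
```

>>> jog_arm:
  plan:
    - [0,0,0.07,-1,-6,0,0]
    - [0,0,0.07,-1,-6,0,0]
    - [0,0,0.08,-1,-6,0,0]
    - [0,0,0.07,-1,-6,0,0]
    - [0,0,0.07,-1,-6,0,0]

```text
time: 6.2
tcp_pos: [0.5614, 0.0354, 0.1301]
tool_rot: [-0.001, -0.704, 0.71, 0.001]
wrist_force: [-3.2, -1.9, 2.3]
width: -0.0001
```

```bash
python3 - <<'E'
from pl import *
im,d=r.camera('scene');a=cv2.resize(im[140:340,140:400],None,fx=3,fy=3);cv2.imwrite('pics/s3.png',a)
P,Q,S=pose();print(P,S['wrist_force'],lever(1.69-1.54*16/21,.018))
q=R.T@(P[:2]-PIV);print('r',np.hypot(*q),'phi est',np.arctan2(q[1],q[0])-np.arcsin(.018/np.hypot(*q)))
E
```

```text
[0.5625 0.0358 0.1301] [-1.556  -1.2772  0.839 ] (array([0.5606, 0.0362, 0.128 ]), -3.149448585590765)
r 0.08313995988611722 phi est 0.49368621072460384
```

View pics/s3.png

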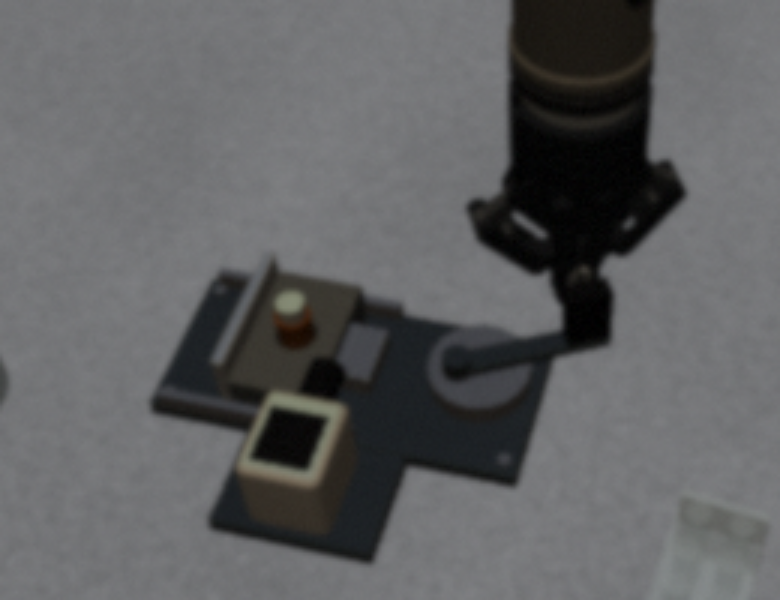

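>>> jog_arm:
  plan:
    - [0,0,0.08,-1,-6,0,0]
    - [0,0,0.07,-2,-6,0,0]
    - [0,0,0.07,-1,-6,0,0]
    - [0,0,0.08,-1,-7,0,0]
    - [0,0,0,0,0,0,0]

```text
time: 6.75
tcp_pos: [0.5875, 0.0378, 0.1297]
tool_rot: [-0.0, -0.592, 0.806, 0.0]
wrist_force: [-1.0, -0.8, 0.9]
width: 0.0003
```

```bash
cat > look.py <<'E'
from pl import *
import sys
im,d=r.camera('scene');a=cv2.resize(im[140:340,140:400],None,fx=3,fy=3)
P,Q,S=pose();print(P,S['wrist_force'],S['time'])
q=R.T@(P[:2]-PIV);print('r',np.hypot(*q),'phi est',np.arctan2(q[1],q[0])-np.arcsin(.018/np.hypot(*q)))
for phi in map(float,sys.argv[2:]):
    e=np.array([np.cos(phi+th),np.sin(phi+th)])
    f=lambda rr,z:tuple(((proj('scene',[*(PIV+rr*e),z])-[140,140])*3).astype(int).tolist())
    cv2.line(a,f(0,.044),f(.096,.044),(0,255,255),1);cv2.circle(a,f(.082,.086),3,(0,255,0),1)
    print(phi,f(0,.044),f(.096,.044),f(.082,.086))
cv2.imwrite(f'pics/{sys.argv[1]}.png',a)
E
python3 look.py s4 0.25 0
```

```text
[0.5875 0.0379 0.1298] [-1.3849 -0.9522 -0.5599] 6.8
r 0.08436161068707103 phi est 0.19627794408633448
0.25 (450, 360) (608, 359) (587, 316)
0.0 (450, 360) (605, 391) (583, 344)
```

View pics/s4.png

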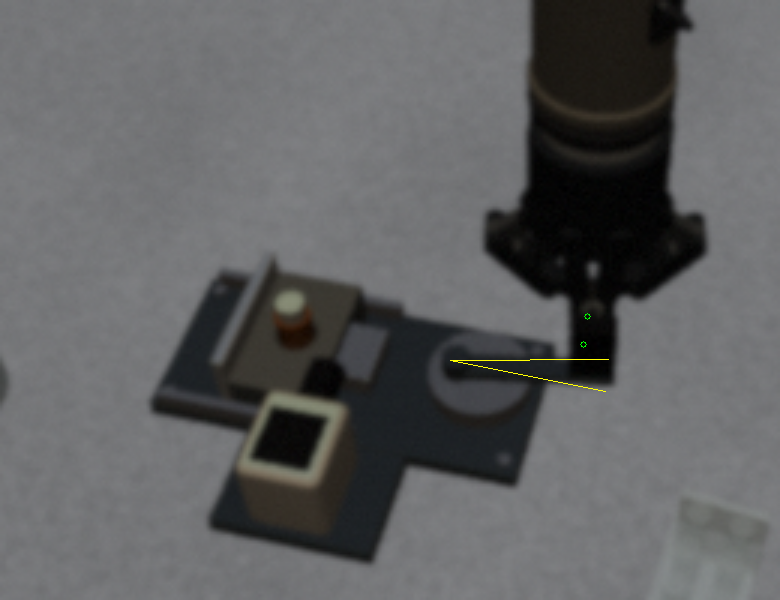

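The lever slopes from (457,363) to (570,371), which gives phi of about 0.19. That agrees with the 0.20 worked out from the TCP. It needs about 0.19 rad more.

>>> jog_arm:
  plan:
    - [0,0,0.07,-1,-5,0,0]
    - [0,0,0.07,-1,-6,0,0]
    - [0,0,0.06,-1,-4,0,0]
    - [0,0,0,0,0,0,0]
    - [0,0,0,0,0,0,0]

```text
time: 7.3
tcp_pos: [0.6022, 0.0352, 0.1298]
tool_rot: [-0.0, -0.509, 0.861, 0.0]
wrist_force: [-1.9, -1.6, -0.4]
width: -0.0003
```

```bash
python3 look.py s5 0
```

```text
[0.6022 0.0352 0.1298] [-2.3259 -1.1693 -0.378 ] 7.35
r 0.0847074751156408 phi est 0.019696281936675247
0.0 (450, 360) (605, 391) (583, 344)
```

View pics/s5.png

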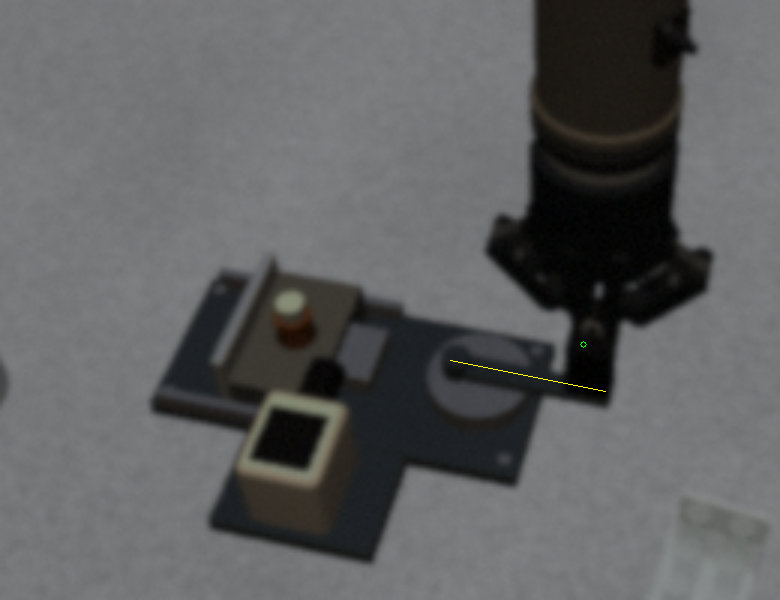

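The lever is parallel to the phi = 0 line, and the TCP estimate is 0.02. Now I'll back away from the paddle, rise, and go round behind the push plate.

```bash
python3 - <<'E'
from pl import *
P,Q,S=pose()
y=Q.as_matrix()[:,1];ya=np.arctan2(y[1],y[0]);ya-=2*np.pi*(ya>0);print(ya)
G=[]
p=P.copy();yv=np.array([y[0],y[1],0])
for dd in (.01,.025,.04): G.append((P+yv*dd,ya))
p=P+yv*.04
G.append((p+[0,0,.04],ya));G.append((p+[0,0,.085],ya));p=p+[0,0,.085]
t=o+R@[-.118,0];print('target',t)
G+=lin(p,ya,[t[0],t[1],.215],th-np.pi,15)
for z in(.18,.15,.125,.11,.11):G.append(([t[0],t[1],z],th-np.pi))
rows(P,Q,G)
E
```

```text
-3.6454511083931247
target [ 0.4913 -0.1957]
[0.0, 0.0, -0.0, 0.0, 10.0, 0.0, 0] 
[0.0, 0.0, -0.0, 0.0, 15.0, 0.0, 0] 
[0.0, 0.0, -0.0, 0.0, 15.0, 0.0, 0] 
[0.0, 0.0, -0.0, -0.0, 0.0, -40.0, 0] 
[0.0, 0.0, -0.0, -0.0, 0.0, -45.0, 0] 

[0.0, 0.0, -0.1, 17.0, -4.0, 0.0, 0] 
[0.0, 0.0, -0.11, 17.0, -1.0, -0.0, 0] 
[0.0, 0.0, -0.1, 18.0, -0.0, -0.0, 0] 
[0.0, 0.0, -0.1, 17.0, 1.0, -0.0, 0] 
[0.0, 0.0, -0.11, 17.0, 4.0, -0.0, 0] 

[0.0, 0.0, -0.1, 17.0, 5.0, -0.0, 0] 
[0.0, 0.0, -0.1, 16.0, 7.0, -0.0, 0] 
[0.0, 0.0, -0.11, 15.0, 9.0, -0.0, 0] 
[0.0, 0.0, -0.1, 14.0, 10.0, -0.0, 0] 
[-0.0, 0.0, -0.1, 13.0, 11.0, -0.0, 0] 

[-0.0, 0.0, -0.11, 12.0, 13.0, -0.0, 0] 
[-0.0, 0.0, -0.1, 11.0, 14.0, -0.0, 0] 
[-0.0, 0.0, -0.1, 9.0, 15.0, -0.0, 0] 
[-0.0, 0.0, -0.11, 7.0, 16.0, -0.0, 0] 
[-0.0, 0.0, -0.1, 6.0, 16.0, -0.0, 0] 

[-0.0, 0.0, -0.0, -0.0, 0.0, 35.0, 0] 
[-0.0, 0.0, -0.0, -0.0, 0.0, 30.0, 0] 
[-0.0, 0.0, -0.0, -0.0, 0.0, 25.0, 0] 
[-0.0, 0.0, -0.0, -0.0, 0.0, 15.0, 0] 
[-0.0, 0.0, -0.0, -0.0, 0.0, -0.0, 0] 

end [ 0.4916 -0.1956  0.1097]
```

>>> jog_arm:
  plan:
    - [0,0,0,0,10,0,0]
    - [0,0,0,0,15,0,0]
    - [0,0,0,0,15,0,0]
    - [0,0,0,0,0,-40,0]
    - [0,0,0,0,0,-45,0]

```text
time: 7.85
tcp_pos: [0.566, 0.0561, 0.2144]
tool_rot: [-0.001, -0.509, 0.861, 0.001]
wrist_force: [1.4, 0.6, 1.2]
width: -0.0001
```

>>> jog_arm:
  plan:
    - [0,0,-0.1,17,-4,0,0]
    - [0,0,-0.11,17,-1,0,0]
    - [0,0,-0.1,18,0,0,0]
    - [0,0,-0.1,17,1,0,0]
    - [0,0,-0.11,17,4,0,0]

```text
time: 8.35
tcp_pos: [0.542, -0.0287, 0.2154]
tool_rot: [-0.001, 0.714, -0.7, 0.001]
wrist_force: [-0.4, -0.0, 0.6]
width: -0.0003
```

>>> jog_arm:
  plan:
    - [0,0,-0.1,17,5,0,0]
    - [0,0,-0.1,16,7,0,0]
    - [0,0,-0.11,15,9,0,0]
    - [0,0,-0.1,14,10,0,0]
    - [0,0,-0.1,13,11,0,0]

```text
time: 8.85
tcp_pos: [0.5167, -0.1119, 0.2154]
tool_rot: [-0.001, 0.868, -0.497, 0.001]
wrist_force: [0.7, 0.4, 0.0]
width: -0.0003
```

>>> jog_arm:
  plan:
    - [0,0,-0.11,12,13,0,0]
    - [0,0,-0.1,11,14,0,0]
    - [0,0,-0.1,9,15,0,0]
    - [0,0,-0.11,7,16,0,0]
    - [0,0,-0.1,6,16,0,0]

```text
time: 9.35
tcp_pos: [0.4915, -0.1959, 0.2154]
tool_rot: [-0.0, 0.966, -0.258, 0.001]
wrist_force: [-0.2, -0.1, -0.7]
width: 0.0002
```

```bash
python3 look.py s6; python3 - <<'E'
from pl import *
im,d=r.camera('top');c=im[90:390,180:560];cv2.imwrite('pics/t6.png',cv2.resize(c,None,fx=2,fy=2))
p=r.camera_params('top');T=p['cam_to_world']
m=np.zeros((480,640),bool);m[210:300,310:370]=1
v,u=np.nonzero(m&(d>0));z=d[v,u]
W=(T[:3,:3]@np.stack([(u-p['cx'])/p['fx']*z,(v-p['cy'])/p['fy']*z,z])).T+T[:3,3]
k=(W[:,2]>.075)&(W[:,2]<.095);q=(W[k][:,:2]-PIV)@R
k2=np.hypot(q[:,0]-.082,q[:,1])<.05
q=q[k2].mean(0);print(k2.sum(),q,np.arctan2(q[1],q[0]))
E
```

```text
[ 0.4901 -0.1998  0.2158] [-0.0446 -2.4847  0.6692] 9.4
r 0.17724104408031585 phi est -3.2376086888882147
29 [0.0732 0.0028] 0.03871571515017725
```

View pics/s6.png

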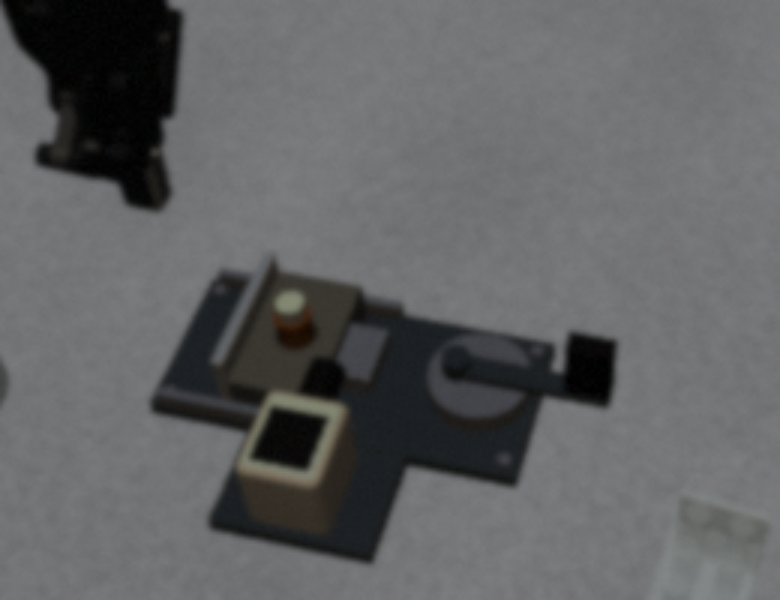

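View pics/t6.png

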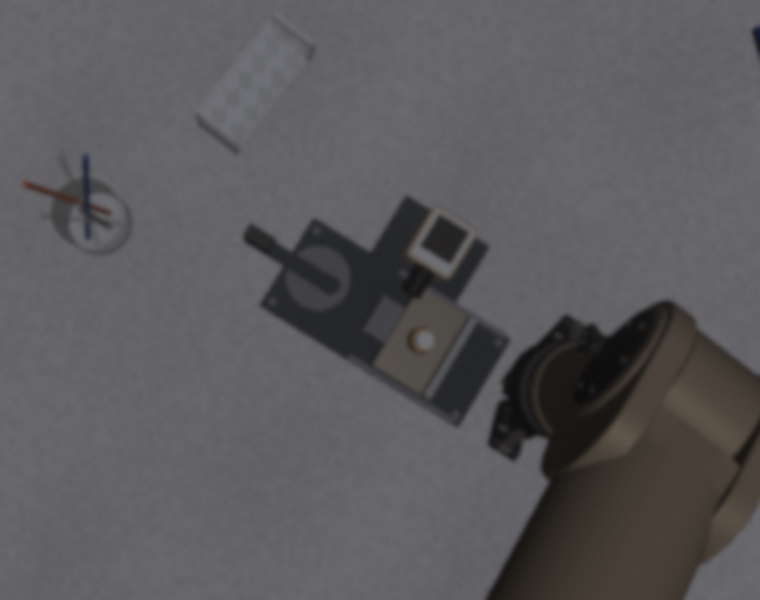

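The lever is straight forward (about 0.04 from depth) and the carriage and vial are undisturbed. The gripper is behind the plate, so I'll descend.

>>> jog_arm:
  plan:
    - [0,0,0,0,0,35,0]
    - [0,0,0,0,0,30,0]
    - [0,0,0,0,0,25,0]
    - [0,0,0,0,0,15,0]
    - [0,0,0,0,0,0,0]

```text
time: 9.95
tcp_pos: [0.4907, -0.1939, 0.1081]
tool_rot: [-0.0, 0.966, -0.26, -0.002]
wrist_force: [0.7, 0.6, -0.1]
width: 0.0003
```

```bash
python3 look.py s7; python3 - <<'E'
from pl import *
P,Q,S=pose();print('local',R.T@(P[:2]-o), Q.as_matrix()[:,1])
E
```

```text
[ 0.4916 -0.1948  0.1096] [ 0.1173 -0.38    0.8958] 10.0
r 0.1721255474522182 phi est 3.035656073488136
local [-0.1171  0.0002] [-0.5027 -0.8645 -0.    ]
```

View pics/s7.png

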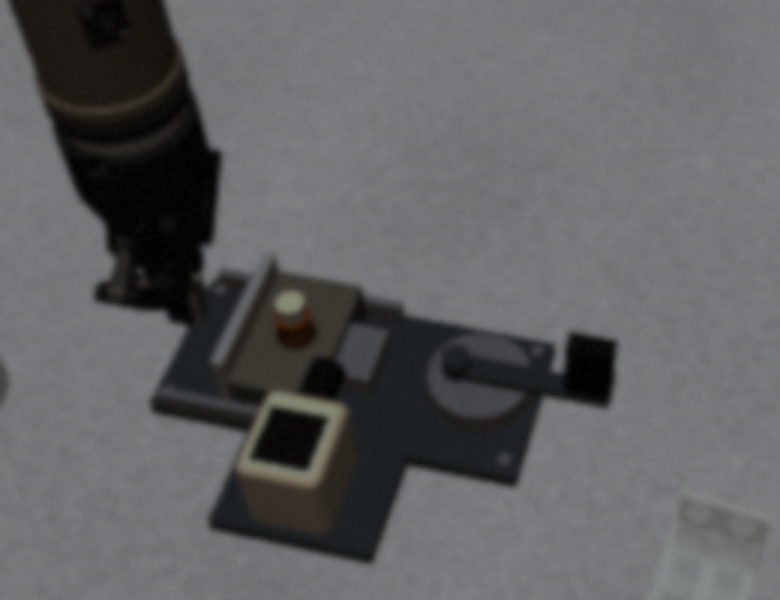

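The fingers, tip at (190,315), stand about 23 mm behind the plate. Now I'll push forward gently.

>>> jog_arm:
  plan:
    - [0,0,0,0,-5,0,0]
    - [0,0,0,0,-5,0,0]
    - [0,0,0,0,-4,0,0]
    - [0,0,0,0,-4,0,0]
    - [0,0,0,0,-3,0,0]

```text
time: 10.5
tcp_pos: [0.5026, -0.177, 0.1102]
tool_rot: [-0.0, 0.966, -0.26, 0.0]
wrist_force: [-0.5, -0.3, -0.4]
width: 0.0001
```

>>> jog_arm:
  plan:
    - [0,0,0,0,-3,0,0]
    - [0,0,0,0,-3,0,0]
    - [0,0,0,0,-3,0,0]
    - [0,0,0,0,-3,0,0]
    - [0,0,0,0,-3,0,0]

```text
time: 11.0
tcp_pos: [0.5094, -0.165, 0.11]
tool_rot: [0.0, 0.965, -0.261, -0.0]
wrist_force: [-2.4, -1.3, 1.8]
width: 0.0
```

```bash
python3 look.py s8; python3 - <<'E'
from pl import *
P,Q,S=pose();print('local',R.T@(P[:2]-o))
E
```

```text
[ 0.5099 -0.1641  0.1099] [-1.1315 -0.4974  1.5679] 11.05
r 0.13640410761878916 phi est -3.272034652580179
local [-0.0814 -0.0003]
```

View pics/s8.png

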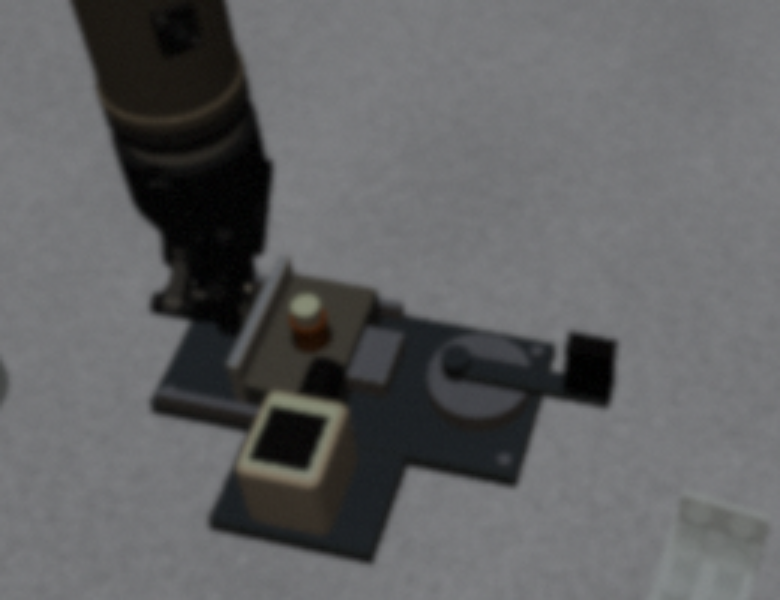

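The carriage is sliding, about 12 mm so far, and the vial is upright. I'll keep pushing.

>>> jog_arm:
  plan:
    - [0,0,0,0,-3,0,0]
    - [0,0,0,0,-3,0,0]
    - [0,0,0,0,-3,0,0]
    - [0,0,0,0,-3,0,0]
    - [0,0,0,0,-2,0,0]

```text
time: 11.55
tcp_pos: [0.5168, -0.152, 0.1099]
tool_rot: [-0.0, 0.966, -0.26, -0.0]
wrist_force: [-1.6, -1.8, 0.7]
width: 0.0001
```

>>> jog_arm:
  plan:
    - [0,0,0,0,-2,0,0]
    - [0,0,0,0,-2,0,0]
    - [0,0,0,0,-1,0,0]
    - [0,0,0,0,0,0,0]
    - [0,0,0,0,0,0,0]

```text
time: 12.05
tcp_pos: [0.5193, -0.1478, 0.1098]
tool_rot: [-0.0, 0.966, -0.26, 0.0]
wrist_force: [-1.5, -2.0, 1.4]
width: 0.0001
```

```bash
python3 look.py s9; python3 - <<'E'
from pl import *
P,Q,S=pose();print('local',R.T@(P[:2]-o))
E
```

```text
[ 0.5193 -0.1478  0.1098] [-0.6201 -0.4333  0.2072] 12.1
r 0.1175601360593898 phi est -3.2928427871886368
local [-0.0626 -0.0003]
```

View pics/s9.png

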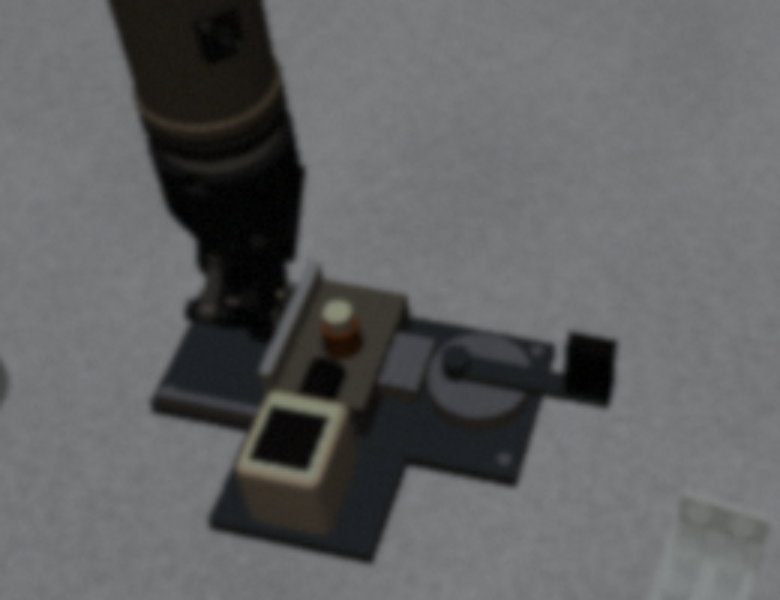

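The nose at (425,365) is almost at the cam rim and the force is still only the drag. I'll go on in 1 mm steps until the force rises.

>>> jog_arm:
  plan:
    - [0,0,0,0,-1,0,0]
    - [0,0,0,0,-1,0,0]
    - [0,0,0,0,-1,0,0]
    - [0,0,0,0,0,0,0]
    - [0,0,0,0,0,0,0]

```text
time: 12.6
tcp_pos: [0.5204, -0.146, 0.1098]
tool_rot: [0.0, 0.965, -0.261, -0.0]
wrist_force: [-1.9, -2.1, 0.3]
width: -0.0003
```

>>> jog_arm:
  plan:
    - [0,0,0,0,-1,0,0]
    - [0,0,0,0,-1,0,0]
    - [0,0,0,0,-1,0,0]
    - [0,0,0,0,0,0,0]
    - [0,0,0,0,0,0,0]

```text
time: 13.1
tcp_pos: [0.5205, -0.1457, 0.1099]
tool_rot: [0.002, 0.965, -0.262, -0.001]
wrist_force: [-4.1, -5.5, 0.7]
width: -0.0002
```

```bash
python3 look.py s10; python3 - <<'E'
from pl import *
P,Q,S=pose();print('local',R.T@(P[:2]-o))
E
```

```text
[ 0.5205 -0.1457  0.1099] [-4.3957 -6.4646  1.6592] 13.15
r 0.11515577521730486 phi est -3.2962076489522163
local [-0.0602 -0.0003]
```

View pics/s10.png

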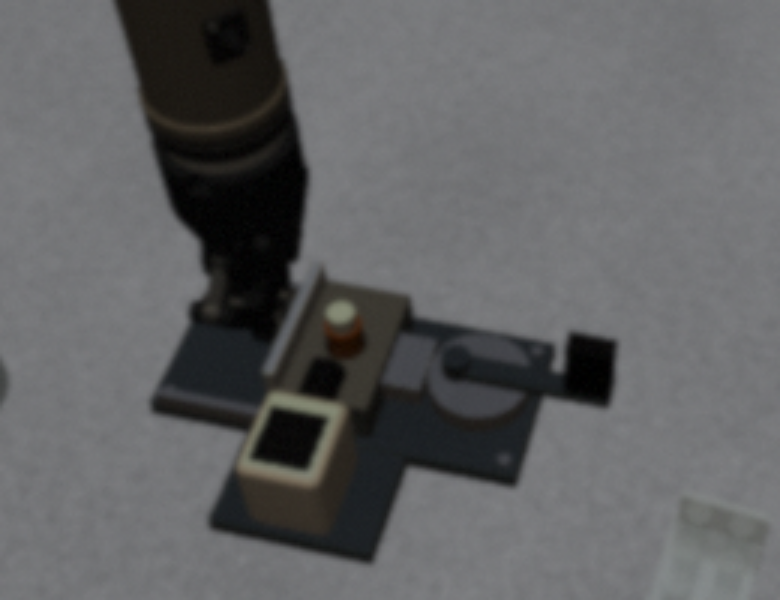

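The motion has stalled and the force has jumped to about 8 N. I'll press once more to confirm it's a hard stop, then retreat.

>>> jog_arm:
  plan:
    - [0,0,0,0,-1,0,0]
    - [0,0,0,0,-1,0,0]
    - [0,0,0,0,-1,0,0]
    - [0,0,0,0,0,0,0]
    - [0,0,0,0,0,0,0]

```text
time: 13.65
tcp_pos: [0.5207, -0.1455, 0.1099]
tool_rot: [0.004, 0.965, -0.262, -0.001]
wrist_force: [-7.2, -9.8, 1.5]
width: 0.0002
```

>>> jog_arm:
  plan:
    - [0,0,0,0,5,0,0]
    - [0,0,0,0,10,0,0]
    - [0,0,0,0,15,0,0]
    - [0,0,0,0,15,0,0]
    - [0,0,0,0,0,-25,0]

```text
time: 14.15
tcp_pos: [0.4971, -0.1814, 0.1327]
tool_rot: [0.001, 0.965, -0.263, -0.004]
wrist_force: [-0.5, 0.6, 0.0]
width: -0.0001
```

>>> jog_arm:
  plan:
    - [0,0,0,0,0,-35,0]
    - [0,0,0,0,0,-40,0]
    - [0,0,0,0,0,-30,0]
    - [0,0,0,0,0,0,0]
    - [0,0,0,0,0,0,0]

```text
time: 14.65
tcp_pos: [0.5009, -0.18, 0.2404]
tool_rot: [-0.0, 0.965, -0.261, 0.001]
wrist_force: [0.7, 0.2, -0.6]
width: -0.0002
```

```bash
python3 look.py s11; python3 - <<'E'
from pl import *
im,d=r.camera('top');c=im[90:390,180:560];cv2.imwrite('pics/t11.png',cv2.resize(c,None,fx=2,fy=2))
for n,z in(('vial',.072),('paddle_top',.07),('bottle',.11),('beaker',.06),('rack',.07)):
    m=r.outline_of('top',n)
    if m: w=bp('top',m[0]['centre'],z);print(n,m[0]['confidence'],w,R.T@(w[:2]-o))
E
```

```text
[ 0.5003 -0.1794  0.2393] [-0.4092 -1.781  -0.8832] 14.7
r 0.1544069965778115 phi est 3.0226404177225286
vial 0.52 [ 0.5486 -0.1008  0.072 ] [-0.0072 -0.0021]
paddle_top 0.96 [ 0.5912 -0.0215  0.07  ] [0.0828 0.0008]
bottle 0.34 [ 0.5514 -0.0868  0.11  ] [0.0063 0.0025]
beaker 0.87 [0.6346 0.1963 0.06  ] [0.293  0.0723]
rack 0.57 [0.7706 0.0384 0.07  ] [ 0.2245 -0.1246]
```

View pics/s11.png

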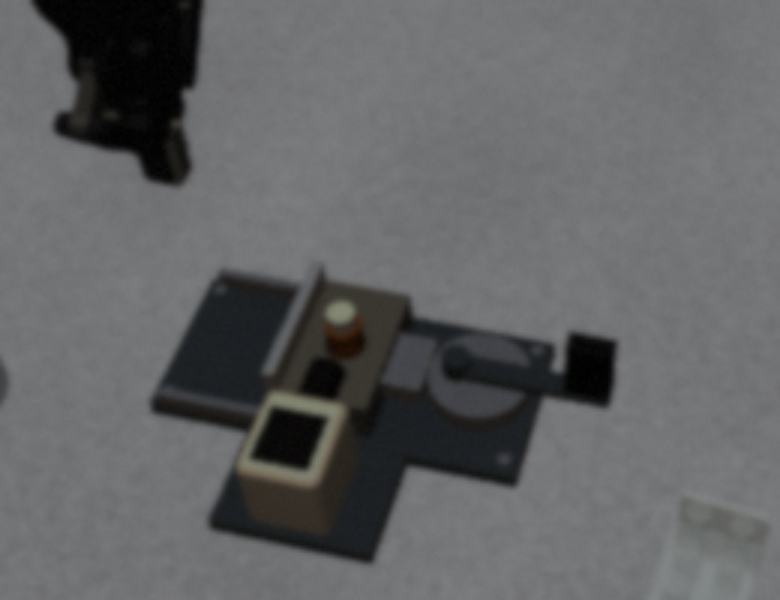

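View pics/t11.png

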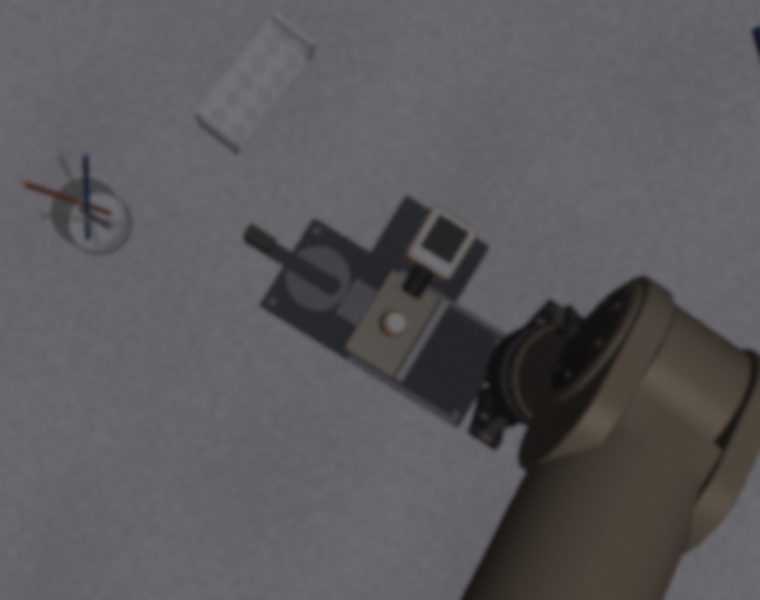

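The nose is against the cam. The vial moved from crop pixel (424,340) to (396,322), about 31–32 mm, and still stands. The lever is straight, and the beaker and rack have not moved in the picture. The gripper is clear, so I'm handing in.

```bash
python3 -c "
from plant import r
print(r.hand_in()); print(r.sense()['time'])"
```

```text
the job is handed in; nothing more can be done
None
the job is handed in; nothing more can be done
```

The job is done and handed in at about 14.8 s of the 58 s allowed; `hand_in` reports no verdict.

**Lever:** With the fingers closed, I pushed the paddle from its left side, turning the cam from about 1.69 rad to straight forward. The depth reading put it at about 0.04 rad and the fingertip position at about 0.02 rad, both well inside the 0.3 limit. The carriage was still fully back at that point.

**Carriage:** I pushed the rear plate forward until it stopped dead against the cam. The force rose from about 3 N of drag to about 12 N with no further motion. In the top view the vial moved about 31–32 mm with the carriage, against 32 mm for fully home.

**Last checks:**
- The vial stands upright in its pocket.
- The lever still points straight forward.
- The beaker and rack look unmoved in the pictures. The network put the beaker's centre about 11 mm off its first reading, but the two pictures show it in the same place.
- The fingers are raised and clear, with only noise on the wrist force.

**Not confirmed:** The arm hid the bottle in the last top view, and the network's bottle report there was a low-confidence false one, lying on the carriage block. By my measurements the gripper stayed more than 30 mm from the bottle, and I felt no contact.

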